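# Shut the mixer mill's hood and press START

## Task

Both grinding jars are clamped in the mixer mill and it is ready to run: swing its raised hood gently down by the blue lip until it is fully shut, then press the round green START key on the sloping panel squarely and gently, until you feel it give at about 5 N, and let go. Do not press any of the other keys or press START while the hood is up, and leave everything else on the bench and on the mill where it is.

Things in the scene. Friction and masses are not known exactly. Their poses are not given: they have to be found in the camera images.
- mill: Mixer mill, white on a dark plinth, 400 x 400 x 210 mm high, too heavy to move. Origin: centre of its underside, on the bench; x from its front to its back, y to the left as one faces +x, z up. Left part (y -50 to 200 mm): chamber with clamped jars under the hood, a flat steel tray before it (x -200 to -135, top z 69). Right part (y -200 to -50): control pod.
- panel_edge (a point): Middle of the front lower edge of the pod's dark key panel, at (-200, -125, 65) mm in the mill's frame; axes as the mill's. The panel, 150 mm wide, rises to the back at 40 degrees to the horizontal, over 85 mm of depth and 71 mm of height, to the foot of an upright display face.
- brow_edge (a point): Middle of the front edge of the blue brow that overhangs the key panel from the top of the display face, at (-125, -125, 205) mm in the mill's frame, 11 mm thick; axes as the mill's. A gripper held upright over START hits the brow: press square to the panel, the tool tilted about 40 degrees.
- hood (a joint): Angle of the mill's hood, rad: 0 fully shut (a firm stop), growing as its front rises, at most 1.1; it starts between 0.5 and 0.85. The hinge lies along the mill's y; its friction holds the hood wherever it is left; pushing the lip down takes some 2 to 6 N.
- hood_lip (a point): Middle of the top of the blue lip (220 wide, 35 deep, 20 mm thick) on the hood's front edge; 10 mm behind its front edge; when shut 195 mm ahead of and 10 mm above the hinge line (height 210 mm). Axes turn with the hood: x to the back, y along the lip, z out of its top. Raised, the lip's front edge is its highest part and can be pushed down from above.
- hood_hinge (a point): Middle of the hood's hinge line, at (50, 75, 200) mm in the mill's frame; axes as the mill's. Opening turns the hood about +y.
- start_key: START: round green membrane key with a white triangle, 32 mm across, standing 3 mm proud of the panel, left (mill's +y) of the upper pair. Origin: centre of its top face; z points out of the panel along its normal, x up the slope, y as the mill's y. Begins to yield at 3 N and is fully in after 1.5 mm, at about 7 N; it counts as pressed at 5 N; more than 70 N damages it.
- stop_key: STOP: round red membrane key with a white square, 32 mm across, 68 mm to the right of START (mill's -y); same make and axes. Not to be pressed.
- minus_key: Grey oblong key, 34 by 18 mm, 45 mm down the slope from START; same make and axes. Not to be pressed.
- plus_key: Grey oblong key, 34 by 18 mm, 45 mm down the slope from STOP; same make and axes. Not to be pressed.
- jar_a: Loose steel grinding jar, upright, 62 mm across, 84 mm high, on the bench. Origin: centre of its underside. To be left alone.
- jar_b: A second such jar. To be left alone.
- sample_jar: Brown glass sample jar with a white cap, 60 mm across, 85 mm high, on the bench. Origin: centre of its underside. To be left alone.
- brush: Cleaning brush, 170 mm long, lying on the bench in front of the mill. Origin: underside, near its middle. To be left alone.
- ball_tray: Steel dish of grinding balls, 110 by 85 by 24 mm, on the bench before the mill. Origin: centre of its underside. To be left alone.
- jar_cap: Dark steel jar cap, 62 mm across, 27 mm high, lying on the flat top of the control pod, behind the brow. Origin: centre of its underside. To be left alone.
- seal_ring: Orange sealing ring, 36 mm across, 6 mm high, lying on the steel tray in front of the hood; the hood clears it. Origin: centre of its underside. To be left alone.

How it is judged:
On the way, in this order (a step that is already met when the one before it is completed fails the run):
1. the hood is shut (value of joint hood below 0.03 rad), for 0.2 s.
2. with the hood shut, START is pressed with at least 5 N (value of joint hood below 0.03 rad and contact force between start_key and anything else above 5 N), for 0.1 s.
At the end, for the whole second after the job is handed in: The hood is shut (within 0.03 rad), nothing touches any key, and every bystander is within 30 mm of where it stood (value of joint hood below 0.03 rad and contact force between each of start_key, stop_key, minus_key, plus_key and anything else below 0.5 N and distance of each of jar_a, jar_b, sample_jar, brush, ball_tray, jar_cap, seal_ring from where it was at the start of the episode below 0.03 m).
It fails at once if START pressed (over 3 N) while the hood is up (not (value of joint hood below 0.06 rad) and contact force between start_key and anything else above 3 N).
It fails at once if another key pressed (over 3 N) (contact force between any of stop_key, minus_key, plus_key and anything else above 3 N).
It fails at once if START pressed harder than 70 N (contact force between start_key and anything else above 70 N).
It fails at once if the hood slammed (faster than 2 rad/s) (velocity of joint hood below -2 rad/s).
It fails at once if a bystander shifted by more than 30 mm (distance of any of jar_a, jar_b, sample_jar, brush, ball_tray, jar_cap, seal_ring from where it was at the start of the episode above 0.03 m).
It also fails if it takes over 48 s, if anything falls off the work surface, if the arm or the gripper's body presses on something with over 40 N, if the wrist force passes 120 N, or if a joint passes its speed limit or range.

## Robot

A 6-joint arm with a two-finger parallel gripper is mounted at the origin on the work surface. World frame = base frame: x ahead of the robot, y to its left, z up, the work surface at z = 0. Lengths are in m, angles in rad, forces in N, time in s.
With the tool pointing down it reaches from about 0.25 to 0.8 m from the base axis. Payload 8.5 kg.
Tool frame: the origin (TCP) lies midway between the tips of the shut fingers; the grasp point (between the pads) lies 19 mm behind it; z points along the fingers, y is the line along which they close (so a half turn about z gives the same grasp; the last joint's range is limited). The gripper opens to 85 mm and grips with 20 to 120 N. Pads are 22 mm wide; open, the fingers measure 114 mm over their backs; the gripper's body (76 mm by 85 mm) begins 54 mm behind the grasp point. The pads swing forward as they close: fully open they stand 13 mm farther back than shut.
Start: joints at [1.176, 0.238, -0.013, 1.319, 0, 1.571], TCP at [0.202, 0.485, 0.231] pointing down, gripper open.
Joint ranges: [-2.66, 2.66], [-1.03, 1.9], [-1.14, 1.46], [-1.82, 2.27], [-1.45, 1.34], [-3.14, 3.14]. Speed limits (rad/s): [2.22, 2.22, 2.79, 3.14, 3.14, 3.14].

## Interface

Orientations are given as a rotation vector (axis times angle).
In Python, from cell import manip gives the robot as it stands. The module is installed in compiled form; this text tells all that it offers.
- The arm moves only by the shell command python3 -m crank 'ROWS' [FORCE]. ROWS is JSON, a list that holds one entry, the list of rows, each a list of 7 numbers: the opening, from 0 (shut) to 1 (fully open), then the shift along the tool's x, y, z in m, then the turn, a rotation vector about the tool's x, y, z in degrees. A call has 1 to 10 rows; each row is the pose to reach, as a shift and turn from the pose commanded when the call began, along the tool's axes at that moment; what a row does not reach only later rows make up. A row lasts 1/12 s, in which the tool goes at most 41.7 mm and 7.16 degrees, less where a joint would pass 70% of its speed; a pose out of reach is approached as far as the arm can. A call with a gripper value outside its range is refused whole. The fingers move at their own pace and stop on an object; FORCE is the grip in N (left out, the last holds). Time passes only in rows, so rows that repeat a pose let the fingers close. It gives the time, the measured TCP pose, the force, the opening and the grip force at its end, in the units of the state.
- manip.observe(): the state, without advancing time (a new reading comes with each control period).
- manip.grab_frame(name): name is "scene" or "top"; returns the picture (480x640x3 uint8, red, green, blue); there is no depth.
- manip.camera_params(name): a dict with "K" (3x3 intrinsics, pixels), "k1" (the pictures are not rectified: a ray, as slopes to the right and down, at radius r is drawn at 1 + k1 r^2 times it, then the intrinsics apply), "R" (3x3) and "t" (3): a world point X has camera coordinates R X + t. Camera axes: x right, y down, z forward; pixel columns grow to the right and rows downward; lengths in m; the calibration is good to about 2 mm. A picture is of the moment at which its call begins. camera_params takes no time and is no camera call.
- manip.job_done(): hands the job in; it is judged then, once.
The state is a dict: "clock": time; "joints": joint angles; "joint_velocities": joint speeds; "joint_torque": joint torques, N m; "position": TCP position; "tcp_rot": TCP orientation; "wrist_force": force on the tool from outside, world axes, zero at the start; "wrist_torque": the same for the moment, N m; "gripper_width": opening from 0.0 (shut) to 1.0 (fully open); "grip_force": force on a finger pad.
Only numpy, scipy, OpenCV 4.12 (cv2) and the standard library are available. Lean on these libraries where they do the work, as an engineer would, in place of code of your own. Each camera call takes 0.05 s, during which the arm holds its last target. There are 200 camera calls.

## Working session

There is one attempt and no reset: what is moved stays moved. The work goes in short steps, Python scripts to look and compute and a shell command to move; the robot and the scene stay as the last step left them, time stands still between calls to the robot, and variables do not carry over. Pictures are saved under pics/ and viewed, at most 10 in all, crops included, and the job is handed in when it is done.

```bash
mkdir -p pics; python3 - <<'E'
from cell import manip
import cv2
for n in("scene","top"):
    p=manip.camera_params(n);print(n,p)
    cv2.imwrite(f"pics/{n}0.png",manip.grab_frame(n)[:,:,::-1])
print(manip.observe())
E
```

```text
scene {'K': array([[623.78695357,   0.        , 321.30505861],
       [  0.        , 623.78695357, 242.78353903],
       [  0.        ,   0.        ,   1.        ]]), 'k1': -0.008060547663860797, 'R': array([[ 0.65331445,  0.75696697, -0.0134623 ],
       [ 0.63862644, -0.56055437, -0.52719548],
       [-0.40661592,  0.33582705, -0.84963739]]), 't': array([-0.36036556, -0.29431174,  1.49926052])}
top {'K': array([[599.84767549,   0.        , 326.93982525],
       [  0.        , 599.84767549, 242.05996003],
       [  0.        ,   0.        ,   1.        ]]), 'k1': -0.022683407680198726, 'R': array([[ 0.01435773, -0.99987273, -0.00695497],
       [-0.98794746, -0.01311367, -0.15423307],
       [ 0.15412223,  0.00908558, -0.98801001]]), 't': array([-0.01884048,  0.58328844,  1.28807074])}
{'clock': 0.1, 'joints': array([ 1.17598150e+00,  2.38713955e-01, -1.41482064e-02,  1.31916966e+00,
        1.61525341e-05,  1.57077280e+00]), 'joint_velocities': array([ 9.16122976e-04, -2.96750804e-03, -4.08100671e-05,  7.67436724e-04,
       -1.12354392e-03,  3.29875722e-04]), 'joint_torque': array([ 1.04778395e-03, -5.39717710e+01,  3.47000062e+01,  1.33445390e-02,
        1.15510306e-04,  1.20528176e-05]), 'position': array([0.20179553, 0.48428983, 0.23075395]), 'tcp_rot': array([-6.16066549e-01, -3.08033127e+00,  1.89788821e-03]), 'wrist_force': array([ 0.34790872,  0.13582563, -0.70180834]), 'wrist_torque': array([-0.02803943, -0.00954088,  0.03790005]), 'grip_force': 0.0, 'gripper_width': 1.0011135735351264}
```

View pics/scene0.png

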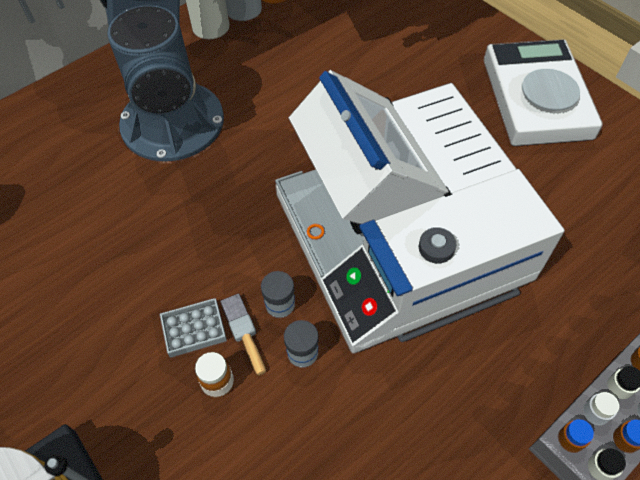

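View pics/top0.png

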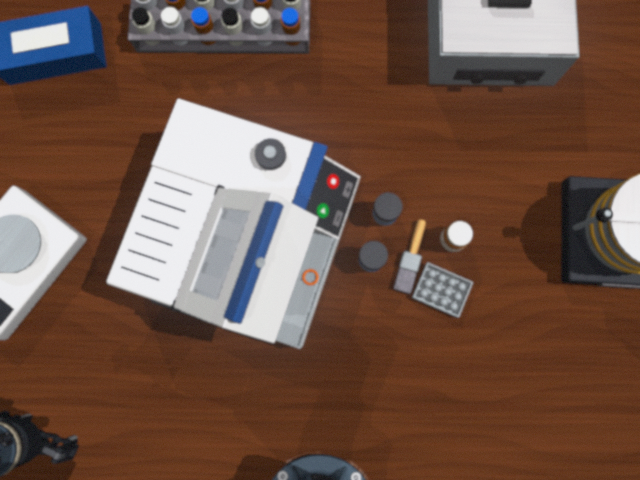

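The mill faces world −y, with the hood raised and the arm base to one side. I'll enlarge both views to read the pixels.

```bash
python3 - <<'E'
import cv2
a=cv2.imread("pics/scene0.png")[205:355,270:420];cv2.imwrite("pics/s1.png",cv2.resize(a,None,fx=4,fy=4,interpolation=cv2.INTER_CUBIC))
a=cv2.imread("pics/top0.png")[130:350,170:370];cv2.imwrite("pics/t1.png",cv2.resize(a,None,fx=2.7,fy=2.7,interpolation=cv2.INTER_CUBIC))
E
```

```text
(no output)
```

View pics/s1.png

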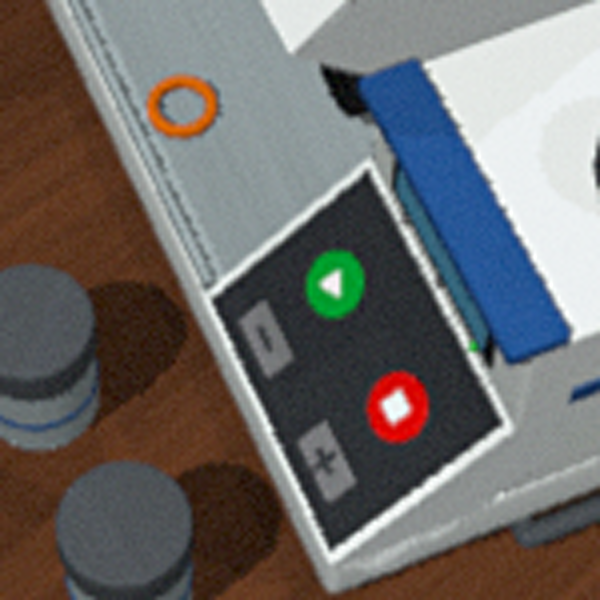

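View pics/t1.png

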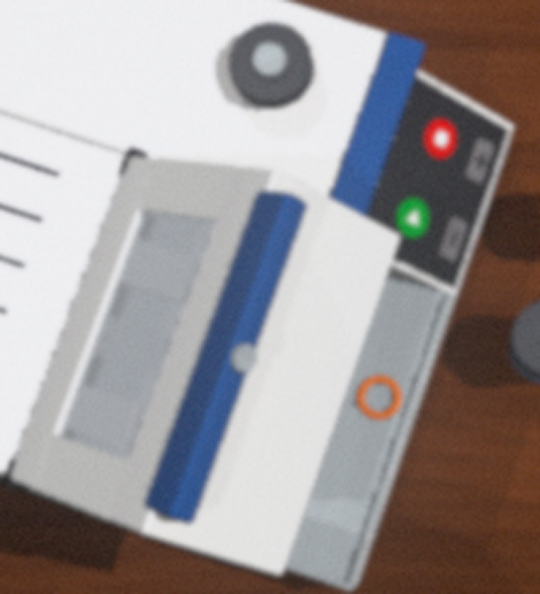

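Scene crop, u/4+270 and v/4+205: START (335,284), STOP (398,407), panel corners (212,296), (331,555), (370,163), (508,430). Top crop, /2.7 +(170,130): START (413,218), STOP (440,138), front panel corners (514,125), (453,291). Next, a closer look at the lip in the scene view.

```bash
python3 - <<'E'
import cv2
a=cv2.imread("pics/scene0.png")[60:200,280:460];cv2.imwrite("pics/s2.png",cv2.resize(a,None,fx=4,fy=4,interpolation=cv2.INTER_CUBIC))
E
```

```text
(no output)
```

View pics/s2.png

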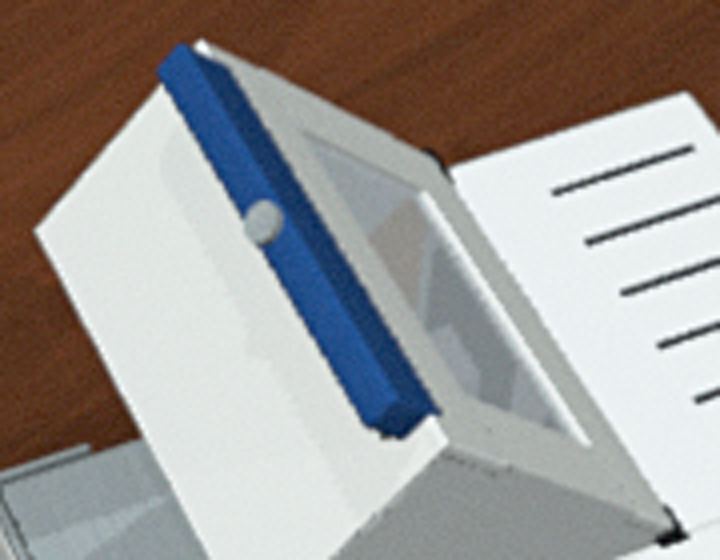

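The lip's front-top edge runs from crop (184,45) to (405,405) and its front-bottom edge from (160,70) to (365,425), which is pixel 280+u/4, 60+v/4. I'll fit the mill pose and hood angle to these.

```bash
cat > fit.py <<'E'
from cell import manip
import numpy as np
from scipy.optimize import least_squares
from scipy.spatial.transform import Rotation as Ro
C={n:manip.camera_params(n) for n in("scene","top")}
def proj(n,X):
    c=C[n];p=c["R"]@X+c["t"];s=p[:2]/p[2];s=s*(1+c["k1"]*(s@s));return (c["K"]@[*s,1])[:2]
def M(q,X): c,s=np.cos(q[2]),np.sin(q[2]);return np.array([q[0]+c*X[0]-s*X[1],q[1]+s*X[0]+c*X[1],X[2]])
def slope(d,y,h=0.003):  # d up the slope from panel_edge
    a=np.radians(40);return np.array([-.2+d*np.cos(a)-h*np.sin(a),-.125+y,.065+d*np.sin(a)+h*np.cos(a)])
def hood(th,X):
    return np.array([.05,.075,.2])+Ro.from_euler('y',th).apply(X)
S1=lambda u,v:np.array([270+u/4-.4,205+v/4-.4]);S2=lambda u,v:np.array([280+u/4-.4,60+v/4-.4]);T1=lambda u,v:np.array([170+u/2.7-.3,130+v/2.7-.3])
# q: x,y,yaw,theta,dStart,yStart
def items(q):
    d,y=q[4],q[5];L=.111
    for n,p,X in [("scene",S1(212,296),slope(0,.075,0)),("scene",S1(331,555),slope(0,-.075,0)),("scene",S1(370,163),slope(L,.075,0)),("scene",S1(508,430),slope(L,-.075,0)),
      ("top",T1(514,125),slope(0,-.075,0)),("top",T1(453,291),slope(0,.075,0)),
      ("scene",S1(335,284),slope(d,y)),("scene",S1(398,407),slope(d,y-.068)),("scene",S1(266,340),slope(d-.045,y)),("scene",S1(326,461),slope(d-.045,y-.068)),
      ("top",T1(413,218),slope(d,y)),("top",T1(440,138),slope(d,y-.068)),("top",T1(454,239),slope(d-.045,y)),("top",T1(480,160),slope(d-.045,y-.068)),
      ("scene",S2(184,45),hood(q[3],[-.205,.11,.01])),("scene",S2(405,405),hood(q[3],[-.205,-.11,.01])),
      ("scene",S2(160,70),hood(q[3],[-.205,.11,-.01])),("scene",S2(365,425),hood(q[3],[-.205,-.11,-.01])),
      ("top",T1(305,205),hood(q[3],[-.205,-.11,-.01])),("top",T1(190,520),hood(q[3],[-.205,.11,-.01]))]:
        yield n,p,proj(n,M(q,X))
def fit(): return least_squares(lambda q:np.concatenate([a-b for _,a,b in items(q)]),[.4,.15,1.25,.65,.07,.034],loss='soft_l1',x_scale=.01).x
E
python3 - <<'E'
from fit import *
q=fit();np.save("q.npy",q);print(q.round(4))
for n,a,b in items(q):print(n,a.round(1),(a-b).round(1))
print("start",M(q,slope(q[4],q[5])),"edge",M(q,slope(0,0,0)))
for th in(q[3],.3,0):print(th,"lip front top",M(q,hood(th,[-.205,0,.01])),M(q,hood(th,[-.205,-.09,.01])))
# independent triangulation of START
def tri(ps):
    return least_squares(lambda X:np.concatenate([proj(n,X)-p for n,p in ps]),[.4,0,.1]).x
print("tri START",tri([("scene",S1(335,284)),("top",T1(413,218))]))
E
```

```text
[0.6066 0.1722 1.2457 0.7712 0.0653 0.0346]
scene [322.6 278.6] [1.8 0.8]
scene [352.4 343.4] [ 0.  -2.3]
scene [362.1 245.4] [-0.9  1.7]
scene [396.6 312.1] [-2.2  0.1]
top [360.1 176. ] [0.6 0.9]
top [337.5 237.5] [ 0.3 -0.3]
scene [353.4 275.6] [0.3 0.4]
scene [369.1 306.4] [0.7 0.2]
scene [336.1 289.6] [0.5 0.6]
scene [351.1 319.8] [0.9 0.1]
top [322.7 210.4] [0.3 1. ]
top [332.7 180.8] [-0.3  0.6]
top [337.8 218.2] [0.4 0.9]
top [347.5 189. ] [-0.3  0.3]
scene [325.6  70.8] [-0.5  2.1]
scene [380.8 160.8] [1.3 1.6]
scene [319.6  77.1] [0.8 0. ]
scene [370.8 165.8] [-0.1 -1.9]
top [282.7 205.6] [-1.5  2.7]
top [240.1 322.3] [ 0.3 -0. ]
start [ 6.43764877e-01 -6.38317011e-04  1.09290804e-01] edge [ 0.66117826 -0.05728523  0.065     ]
0.7711914558909757 lip front top [0.50678475 0.11080904 0.35005378] [0.59206942 0.08205969 0.35005378]
0.3 lip front top [0.48990022 0.06072123 0.27013501] [0.57518489 0.03197188 0.27013501]
0 lip front top [0.48603144 0.04924455 0.21      ] [0.57131611 0.0204952  0.21      ]
tri START [ 6.42959570e-01 -2.11306446e-04  1.05952171e-01]
```

```bash
cat > h.py <<'E'
from fit import *
q=np.load("q.npy")
def rows(T,Rt=None):
    o=manip.observe();R=Ro.from_rotvec(o["tcp_rot"])
    print("t",o["clock"],"pos",o["position"].round(4),"F",o["wrist_force"].round(1),"w",round(o["gripper_width"],2))
    for X in T:print(np.round(X,3),"->",(R.inv().apply(X-o["position"])).round(4))
    if Rt is not None:print("rot",np.degrees((R.inv()*Rt).as_rotvec()).round(1))
def tool(tilt):  # x=mill y, y=mill x when tilt=0; tilt leans tool z to the back
    b=Ro.from_matrix(np.array([[0,1,0],[1,0,0],[0,0,-1.]])) 
    return Ro.from_euler('z',q[2])*b*Ro.from_euler('x',-tilt,degrees=True)
def lip(th,dz,yy=-.04):
    P=M(q,hood(th,[-.195,yy,.01]));P[2]=hood(th,[-.205,yy,.01])[2]+dz;return P
E
python3 - <<'E'
from h import *
a=manip.observe()["position"].copy();a[2]=.42
rows([a,lip(q[3],.07),lip(q[3],.03)],tool(0))
E
```

```text
t 0.1 pos [0.2018 0.4843 0.2308] F [ 0.3  0.1 -0.7] w 1.0
[0.202 0.484 0.42 ] -> [ 0.     -0.0002 -0.1892]
[0.547 0.105 0.42 ] -> [-0.4646 -0.2177 -0.189 ]
[0.547 0.105 0.38 ] -> [-0.4646 -0.2177 -0.149 ]
rot [-0.1 -0.  -4. ]
```

```bash
python3 -m crank '[[[0,0,0,-0.04,0,0,0],[0,0,0,-0.08,0,0,0],[0,0,0,-0.12,0,0,0],[0,-0.02,-0.01,-0.15,0,0,0],[0,-0.05,-0.025,-0.17,0,0,-1],[0,-0.085,-0.04,-0.185,0,0,-2],[0,-0.12,-0.056,-0.19,0,0,-4],[0,-0.155,-0.073,-0.19,0,0,-4],[0,-0.19,-0.089,-0.19,0,0,-4],[0,-0.225,-0.105,-0.19,0,0,-4]]]'; python3 - <<'E'
from h import *
rows([lip(q[3],.07),lip(q[3],.03)],tool(0))
E
```

```text
clock: 0.93
position: [0.37, 0.2996, 0.4213]
tcp_rot: [-0.508, -3.1, 0.0]
wrist_force: [1.3, 1.2, 0.0]
gripper_width: -0.002
grip_force: 0.0
t 0.9333 pos [0.37   0.2996 0.4213] F [1.3 1.2 0. ] w -0.0
[0.547 0.105 0.42 ] -> [-0.2298 -0.1281  0.0012]
[0.547 0.105 0.38 ] -> [-0.2298 -0.1281  0.0412]
rot [-0. -0.  0.]
```

```bash
python3 -m crank '[[[0,-0.035,-0.019,0,0,0,0],[0,-0.07,-0.038,0,0,0,0],[0,-0.105,-0.057,0,0,0,0],[0,-0.14,-0.076,0,0,0,0],[0,-0.175,-0.095,0,0,0,0],[0,-0.205,-0.114,0,0,0,0],[0,-0.23,-0.128,0.005,0,0,0],[0,-0.23,-0.128,0.03,0,0,0],[0,-0.23,-0.128,0.04,0,0,0],[0,-0.23,-0.128,0.04,0,0,0]]]'; python3 - <<'E'
from h import *
import cv2
a=manip.grab_frame("scene")[20:220,240:480,::-1];cv2.imwrite("pics/s3.png",cv2.resize(a,None,fx=3,fy=3))
rows([lip(t,-.005) for t in(q[3],.7,.6,.5,.4,.3,.2,.1,0)],tool(0))
E
```

```text
clock: 1.77
position: [0.5459, 0.1055, 0.3784]
tcp_rot: [-0.51, -3.095, 0.003]
wrist_force: [-0.3, -0.5, -0.4]
gripper_width: -0.001
grip_force: 0.0
t 1.8167 pos [0.5459 0.106  0.3801] F [-0.8  0.1  0.2] w -0.0
[0.547 0.105 0.345] -> [-0.0015 -0.0007  0.0351]
[0.544 0.096 0.335] -> [-0.0015 -0.0105  0.0454]
[0.54  0.084 0.319] -> [-0.0016 -0.0231  0.0611]
[0.536 0.073 0.302] -> [-0.0016 -0.0341  0.0781]
[0.533 0.064 0.284] -> [-0.0017 -0.0434  0.0961]
[0.531 0.057 0.265] -> [-0.0017 -0.051   0.1151]
[0.529 0.052 0.246] -> [-0.0018 -0.0568  0.1347]
[0.528 0.048 0.225] -> [-0.0019 -0.0606  0.1548]
[0.527 0.046 0.205] -> [-0.0019 -0.0626  0.1752]
rot [-0.1 -0.1 -0. ]
```

View pics/s3.png

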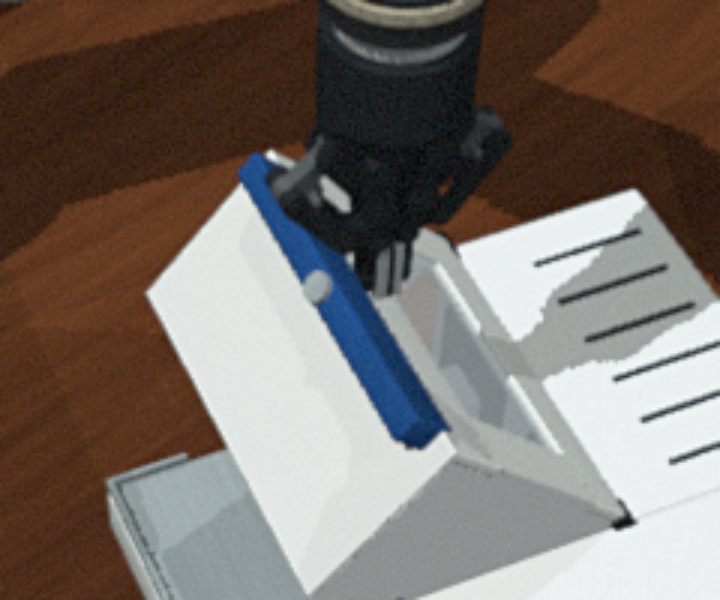

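The fingertips sit at about crop (385,290). They look slightly behind the lip, so I'll compare with the projection.

```bash
python3 - <<'E'
from h import *
cr=lambda X:((proj("scene",X)-[240,20])*3).round(0)
p=manip.observe()["position"]
print("tcp",cr(p))
for th in (q[3],.72,.82):
  print(th,[cr(M(q,hood(th,[x,y,z]))) for x,y,z in((-.205,.11,.01),(-.205,-.04,.01),(-.17,-.04,.01),(-.205,-.11,.01),(-.205,-.11,-.01),(-.17,-.11,.01))])
for th in (0.5,.6,.7,q[3],.85):
  print(th, 'hood corner foot of hinge',cr(M(q,np.array([.05,-.05,.2]))))
  break
E
```

```text
tcp [379. 280.]
0.7711914558909757 [array([258., 146.]), array([364., 325.]), array([403., 342.]), array([419., 418.]), array([393., 443.]), array([458., 433.])]
0.72 [array([247., 159.]), array([351., 338.]), array([393., 352.]), array([405., 431.]), array([380., 457.]), array([447., 443.])]
0.82 [array([270., 134.]), array([377., 313.]), array([414., 332.]), array([433., 405.]), array([405., 430.]), array([470., 423.])]
0.5 hood corner foot of hinge [624. 525.]
```

The projection agrees with the fit, so the lip is below the tip. I'll descend along the arc, 3 mm further forward for margin.

```bash
python3 -m crank '[[[0,-0.0015,-0.003,0.012,0,0,0],[0,-0.0015,-0.003,0.022,0,0,0],[0,-0.0015,-0.003,0.028,0,0,0],[0,-0.0015,-0.004,0.034,0,0,0],[0,-0.0015,-0.008,0.04,0,0,0],[0,-0.0015,-0.014,0.046,0,0,0],[0,-0.0015,-0.02,0.053,0,0,0],[0,-0.0015,-0.026,0.061,0,0,0]]]'; python3 - <<'E'
from h import *
rows([lip(t,-.005) for t in(.6,.5,.4,.3,.2,.1,0)],tool(0))
E
```

```text
clock: 2.48
position: [0.5396, 0.0812, 0.3205]
tcp_rot: [0.507, 3.099, 0.002]
wrist_force: [2.1, 1.9, 2.1]
gripper_width: 0.002
grip_force: 1.6
t 2.4833 pos [0.5396 0.0812 0.3205] F [2.1 1.9 2.1] w 0.0
[0.54  0.084 0.319] -> [0.0006 0.0023 0.0015]
[0.536 0.073 0.302] -> [ 0.0006 -0.0088  0.0184]
[0.533 0.064 0.284] -> [ 0.0007 -0.0182  0.0364]
[0.531 0.057 0.265] -> [ 0.0007 -0.0258  0.0553]
[0.529 0.052 0.246] -> [ 0.0007 -0.0316  0.0749]
[0.528 0.048 0.225] -> [ 0.0008 -0.0355  0.095 ]
[0.527 0.046 0.205] -> [ 0.0008 -0.0375  0.1154]
rot [0.1 0.1 0. ]
```

```bash
python3 -m crank '[[[0,0,-0.005,0.007,0,0,0],[0,0,-0.009,0.014,0,0,0],[0,0,-0.013,0.021,0,0,0],[0,0,-0.017,0.028,0,0,0],[0,0,-0.02,0.035,0,0,0],[0,0,-0.023,0.042,0,0,0],[0,0,-0.026,0.049,0,0,0],[0,0,-0.029,0.056,0,0,0],[0,0,-0.031,0.063,0,0,0],[0,0,-0.033,0.07,0,0,0]]]'; python3 - <<'E'
from h import *
rows([lip(t,-.005) for t in(.3,.2,.1,0)],tool(0))
E
```

```text
clock: 3.32
position: [0.5288, 0.0498, 0.2496]
tcp_rot: [-0.508, -3.1, 0.0]
wrist_force: [1.2, 0.6, 1.8]
gripper_width: -0.001
grip_force: 1.3
t 3.3167 pos [0.5288 0.0498 0.2496] F [1.2 0.6 1.8] w -0.0
[0.531 0.057 0.265] -> [ 0.0004  0.0074 -0.0156]
[0.529 0.052 0.246] -> [0.0004 0.0017 0.004 ]
[0.528 0.048 0.225] -> [ 0.0004 -0.0022  0.0241]
[0.527 0.046 0.205] -> [ 0.0004 -0.0042  0.0446]
rot [-0. -0.  0.]
```

```bash
python3 -m crank '[[[0,0,0,0.006,0,0,0],[0,0,-0.001,0.012,0,0,0],[0,0,-0.001,0.018,0,0,0],[0,0,-0.002,0.024,0,0,0],[0,0,-0.003,0.029,0,0,0],[0,0,-0.003,0.033,0,0,0],[0,0,-0.004,0.037,0,0,0],[0,0,-0.004,0.039,0,0,0],[0,0,-0.004,0.041,0,0,0]]]'; python3 - <<'E'
from h import *
rows([lip(0,-.005)])
E
```

```text
clock: 4.07
position: [0.5276, 0.0463, 0.2099]
tcp_rot: [0.508, 3.1, 0.0]
wrist_force: [-8.4, 0.3, 27.7]
gripper_width: -0.001
grip_force: 14.0
t 4.0667 pos [0.5276 0.0463 0.2099] F [-8.4  0.3 27.7] w -0.0
[0.527 0.046 0.205] -> [ 0.0003 -0.0005  0.0049]
```

The stop is firm at z=0.210, so the hood is shut. I'll hold, lift and plan the tilted approach.

```bash
python3 -m crank '[[[0,0,0,0,0,0,0],[0,0,0,0,0,0,0],[0,0,0,0,0,0,0],[0,0,0,-0.02,0,0,0],[0,0,0,-0.06,0,0,0],[0,0,0,-0.1,0,0,0],[0,0,0,-0.14,0,0,0],[0,0,0,-0.14,0,0,0]]]'; python3 - <<'E'
from h import *
n=-tool(40).as_matrix()[:,2];S=M(q,slope(q[4],q[5]));print(n,S,M(q,slope(q[4],q[5]-.0)))
rows([S+.15*n,S+.06*n],tool(40))
E
```

```text
clock: 4.73
position: [0.5294, 0.0463, 0.3567]
tcp_rot: [0.507, 3.09, 0.004]
wrist_force: [-0.0, -0.4, -0.5]
gripper_width: -0.002
grip_force: 0.0
[-0.20533029 -0.60911032  0.76604444] [ 6.43764877e-01 -6.38317011e-04  1.09290804e-01] [ 6.43764877e-01 -6.38317011e-04  1.09290804e-01]
t 4.7333 pos [0.5294 0.0463 0.3567] F [-0.  -0.4 -0.5] w -0.0
[ 0.613 -0.092  0.224] -> [-0.1221 -0.105   0.1332]
[ 0.631 -0.037  0.155] -> [-0.1215 -0.0474  0.2024]
rot [-39.8   0.5   0.2]
```

```bash
python3 -m crank '[[[0,-0.02,-0.02,0,-4,0,0],[0,-0.045,-0.045,0,-10,0,0],[0,-0.07,-0.07,0.01,-17,0,0],[0,-0.095,-0.09,0.025,-24,0,0],[0,-0.12,-0.11,0.045,-31,0,0],[0,-0.122,-0.12,0.075,-37,0,0],[0,-0.122,-0.115,0.105,-40,0,0],[0,-0.122,-0.105,0.133,-40,0,0],[0,-0.122,-0.105,0.133,-40,0,0],[0,-0.122,-0.105,0.133,-40,0,0]]]'; python3 - <<'E'
from h import *
n=-tool(40).as_matrix()[:,2];S=M(q,slope(q[4],q[5]))
rows([S+.06*n,S+.03*n,S],tool(40));print(manip.observe()["joints"].round(2))
E
```

```text
clock: 5.57
position: [0.609, -0.092, 0.2155]
tcp_rot: [0.463, 2.817, 1.026]
wrist_force: [-0.3, -0.3, 1.2]
gripper_width: 0.001
grip_force: 0.0
t 5.5667 pos [ 0.609  -0.092   0.2155] F [-0.3 -0.3  1.2] w 0.0
[ 0.631 -0.037  0.155] -> [-0.0039  0.0065  0.0841]
[ 0.638 -0.019  0.132] -> [-0.004   0.0065  0.1141]
[ 0.644 -0.001  0.109] -> [-0.0041  0.0065  0.1441]
rot [ 0.  -0.2 -0.1]
[-0.47  0.46  0.09  1.33  0.69 -0.19]
```

```bash
python3 -m crank '[[[0,0,0,0,0,0,0],[0,0,0,0.02,0,0,0],[0,0,0,0.05,0,0,0],[0,0,0,0.08,0,0,0],[0,0,0,0.1,0,0,0],[0,0,0,0.11,0,0,0],[0,0,0,0.11,0,0,0],[0,0,0,0.11,0,0,0]]]'; python3 - <<'E'
from h import *
import cv2
for c,(a,b,d,e) in {"scene":(150,350,260,460),"top":(120,320,200,400)}.items():
    im=manip.grab_frame(c)[a:b,d:e,::-1];cv2.imwrite(f"pics/{c}4.png",im)
cv2.imwrite("pics/p4.png",cv2.resize(np.hstack([cv2.imread("pics/scene4.png"),cv2.imread("pics/top4.png")]),None,fx=2,fy=2,interpolation=cv2.INTER_CUBIC))
n=-tool(40).as_matrix()[:,2];S=M(q,slope(q[4],q[5]))
rows([S+.03*n,S],tool(40))
E
```

```text
clock: 6.23
position: [0.6333, -0.0249, 0.1343]
tcp_rot: [0.457, 2.814, 1.023]
wrist_force: [0.2, -0.2, 0.1]
gripper_width: 0.004
grip_force: 0.0
t 6.3333 pos [ 0.6334 -0.0258  0.1343] F [-0.   0.4  0.7] w -0.0
[ 0.638 -0.019  0.132] -> [-0.0018  0.0047  0.0066]
[ 0.644 -0.001  0.109] -> [-0.0017  0.0047  0.0366]
rot [-0.   0.1  0.1]
```

View pics/p4.png

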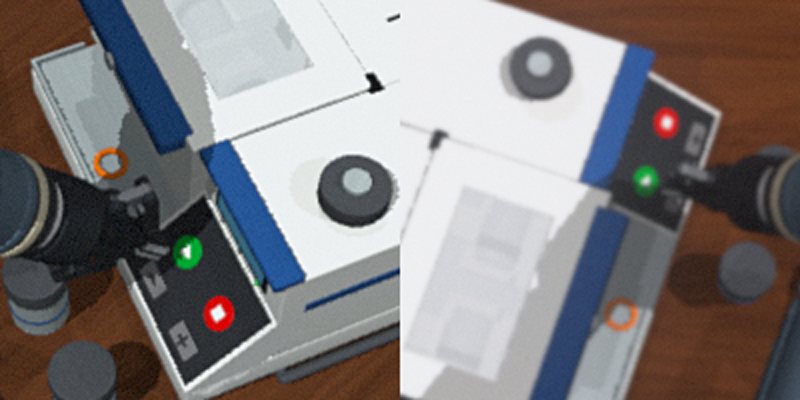

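The hood is flush with the pod top, and the fingertips point at START (scene half 187,252; top half 645,180). Bystanders are undisturbed. Next, correct the lateral offset and close in.

```bash
python3 -m crank '[[[0,-0.001,0.003,0.005,0,0,0],[0,-0.002,0.005,0.012,0,0,0],[0,-0.002,0.005,0.018,0,0,0],[0,-0.002,0.005,0.023,0,0,0],[0,-0.002,0.005,0.027,0,0,0],[0,-0.002,0.005,0.029,0,0,0],[0,-0.002,0.005,0.029,0,0,0]]]'; python3 - <<'E'
from h import *
S=M(q,slope(q[4],q[5]));rows([S],tool(40))
E
```

```text
clock: 6.92
position: [0.6411, -0.0042, 0.1124]
tcp_rot: [0.462, 2.816, 1.025]
wrist_force: [0.8, -0.8, -0.6]
gripper_width: 0.002
grip_force: 0.0
t 6.9167 pos [ 0.6411 -0.0042  0.1124] F [ 0.8 -0.8 -0.6] w 0.0
[ 0.644 -0.001  0.109] -> [-0.0014  0.0012  0.0051]
rot [-0.  -0.1 -0. ]
```

```bash
python3 -m crank '[[[0,-0.001,0.001,0.002,0,0,0],[0,-0.001,0.001,0.003,0,0,0],[0,-0.001,0.001,0.004,0,0,0],[0,-0.001,0.001,0.005,0,0,0],[0,-0.001,0.001,0.005,0,0,0]]]'
```

```text
clock: 7.33
position: [0.6437, -0.0013, 0.11]
tcp_rot: [0.462, 2.815, 1.024]
wrist_force: [-1.9, -2.4, 2.2]
gripper_width: -0.001
grip_force: 1.8
```

Light contact of about 4 N. I'll press in small steps.

```bash
python3 -m crank '[[[0,0,0,0.0005,0,0,0],[0,0,0,0.001,0,0,0],[0,0,0,0.001,0,0,0]]]'
```

```text
clock: 7.58
position: [0.6439, -0.0008, 0.1093]
tcp_rot: [0.462, 2.814, 1.024]
wrist_force: [-2.4, -2.9, 4.9]
gripper_width: -0.003
grip_force: 3.0
```

```bash
python3 -m crank '[[[0,0,0,0.0005,0,0,0],[0,0,0,0.001,0,0,0],[0,0,0,0.001,0,0,0],[0,0,0,0.001,0,0,0]]]'
```

```text
clock: 7.92
position: [0.644, -0.0005, 0.1091]
tcp_rot: [0.462, 2.814, 1.024]
wrist_force: [-6.5, -8.3, 11.4]
gripper_width: -0.0
grip_force: 6.9
```

About 15 N with the key fully in, well over 5 N and under 70 N, and held for over 0.1 s. Now release and back away along the normal.

```bash
python3 -m crank '[[[0,0,0,0.001,0,0,0],[0,0,0,-0.005,0,0,0],[0,0,0,-0.03,0,0,0],[0,0,0,-0.07,0,0,0],[0,0,0,-0.11,0,0,0],[0,0,0,-0.14,0,0,0],[0,0,0,-0.15,0,0,0],[0,0,0,-0.15,0,0,0],[0,0,0,-0.15,0,0,0]]]'; python3 - <<'E'
from cell import manip
import cv2
cv2.imwrite("pics/end.png",manip.grab_frame("scene")[:,:,::-1])
E
```

```text
clock: 8.67
position: [0.6133, -0.0915, 0.2229]
tcp_rot: [0.462, 2.815, 1.024]
wrist_force: [0.7, 0.6, -1.4]
gripper_width: 0.0
grip_force: 0.0
```

View pics/end.png

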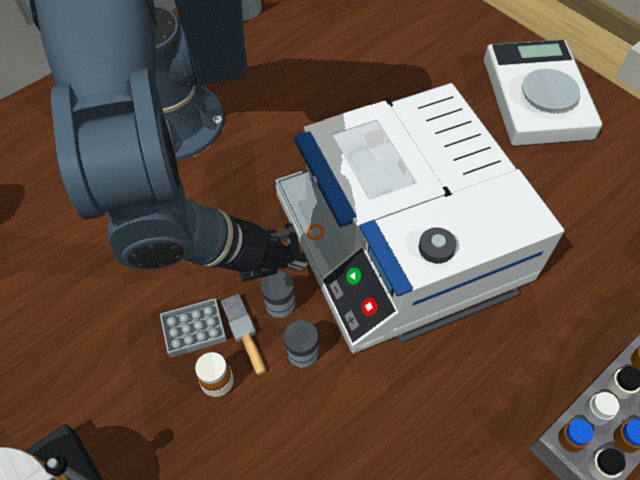

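The hood is shut, the keys are free (START at 353,275), and all bystanders stand where they were.

```bash
python3 -c "
from cell import manip
print(manip.job_done())"
```

```text
the job is handed in; nothing more can be done
None
```

The hood is shut, START was pressed square to the panel at about 15 N (planned about 5 N, limit 70 N) and released, the last picture shows everything else in place, and the job is handed in; no verdict was returned.

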